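# Tidy the taping table into its bins

### The arm

A 6-joint arm with a two-finger parallel gripper is mounted at the origin on the work surface. World frame = base frame: x ahead of the robot, y to its left, z up, the work surface at z = 0. Lengths are in mm, angles in degrees, forces in N, time in s.
With the tool pointing down it reaches from about 350 to 850 mm from the base axis. Payload 8.1 kg.
Tool frame: the origin (TCP) lies between the finger pads; the fingertips stand 11 mm ahead of it and the grasp point (between the pads) lies 8 mm behind it; z points along the fingers, y is the line along which they close (so a half turn about z gives the same grasp; the last joint's range is limited). The gripper opens to 85 mm and grips with 20 to 120 N. Pads are 22 mm wide; open, the fingers measure 114 mm over their backs; the gripper's body (76 mm by 85 mm) begins 54 mm behind the grasp point. The pads swing forward as they close: fully open they stand 13 mm farther back than shut.
Start: joints at [-70.669, 7.471, 85.268, -0, 87.261, -4.893], TCP at [246.209, -547.162, 242.292] pointing down, gripper open.
Joint ranges: [-169.43, 169.43], [-51.17, 129.36], [1.28, 143.12], [-76.62, 256.62], [0, 156.53], [-152.29, 152.29]. Speed limits (degrees/s): [136.94, 136.94, 159.86, 180, 180, 180].

### API

Orientations are given as [roll, pitch, yaw] about the fixed x, y, z axes, in that order (R = Rz(yaw) Ry(pitch) Rx(roll)).
In Python, from bench import r, snapshot, get_calibration gives the robot as it stands.
- The arm moves only by the tool step_arm, never from a script. Its argument "rows" is a list of rows, each a list of 2 entries, a list of its own where there are three numbers: the shift along the tool's x, y, z in mm, then the turn about the tool's z in degrees. In form: [[[tx, ty, tz], yaw], ...]. A call has 1 to 12 rows; each row is the pose to reach, as a shift and turn from the pose commanded when the call began, along the tool's axes at that moment; what a row does not reach only later rows make up. A row lasts 1/10 s, in which the tool goes at most 50 mm and 8.59 degrees, less where a joint would pass 70% of its speed; a pose out of reach is approached as far as the arm can. A call with a gripper value outside its range is refused whole. "fingers" is the opening, from 0 (shut) to 1 (fully open), set as the call begins (left out, the last holds). The fingers move at their own pace and stop on an object; "squeeze" is the grip in N (left out, the last holds). Time passes only in rows, so rows that repeat a pose let the fingers close. It gives the time, the measured TCP pose, the force, the opening and the grip force at its end, in the units of the state.
- r.sense(): the state, without advancing time (a new reading comes with each control period).
- snapshot(name): name is "side" or "top"; returns the picture (400x640x3 uint8, blue, green, red); there is no depth.
- get_calibration(name): a dict with "fovy" (degrees; the focal length in pixels is half the picture's height over the tangent of half this angle, whatever the lens; pixels are square), "cx", "cy" (the principal point, pixels), "eye" and "orientation" of the camera in the world. Camera axes: x right, y up, looking along -z (the intrinsics and any distortion apply to the point x, -y, -z); pixel columns grow to the right and rows downward; lengths in mm; the calibration is good to about 2 mm. A picture is of the moment at which its call begins. get_calibration takes no time and is no camera call.
- r.hand_in(): hands the job in; it is judged then, once.
The state is a dict: "time": time; "joint_pos": joint angles; "qd": joint speeds; "joint_efforts": joint torques, N m; "tool_pos": TCP position; "tcp_rot": TCP orientation; "ft_force": force on the tool from outside, world axes, zero at the start; "wrist_torque": the same for the moment, N m; "finger_gap": finger opening in mm; "grip_force": force on a finger pad.
Only numpy, scipy, OpenCV 4.12 (cv2) and the standard library are available. Lean on these libraries where they do the work, as an engineer would, in place of code of your own. Each camera call takes 0.05 s, during which the arm holds its last target. There are 200 camera calls.

### The job

The taping is finished, so sort what is left lying on the physio table: set each roll of tape, standing flat on its end, in the bin with the liner of its own colour, lay the bandage scissors flat in the steel instrument dish, and put the empty cardboard core in the yellow waste tub. Do not move or knock over the mug and the soap pump bottle.

Things in the scene. Friction and masses are not known exactly. Their poses are not given: they have to be found in the camera images.
- roll_beige_center (a point): roll of beige (skin-tone, tan) elastic sports tape standing on its flat end: a ring of outside diameter 56 mm, bore 33 mm, 50 mm high, 70 g, with a dark brown cardboard core showing at its end. This point is its centre, 25 mm above its underside; z is the roll's axis (up).
- roll_blue_center (a point): roll of blue elastic sports tape, standing on its flat end, otherwise the same: outside diameter 56 mm, bore 33 mm, 50 mm high, 70 g. This point is its centre, 25 mm above its underside; z is the roll's axis (up).
- core_center (a point): empty dark brown cardboard core of a finished roll, standing on end: a plain thin tube of outside diameter 38 mm, wall 2.5 mm, 50 mm high, 15 g. This point is its centre, 25 mm above its underside; z is the tube's axis (up).
- scissors_center (a point): closed steel bandage scissors with two blue finger loops, lying flat, one rigid piece of 60 g, 148 mm long, 63 mm wide over the loops, 10 mm thick. This point is the middle of the solid shank (44 mm long along x, 16 mm wide along y, 10 mm thick), about the balance point and half-way along, 5 mm above the underside: grip the shank across y here. x runs along the scissors to the blade tip (75 mm away; the loops end 72 mm away on the other side), z up.
- bin_beige: square white plastic storage bin, open on top, 130 x 130 mm and 32 mm high, walls 4 mm (inside 122 x 122 mm), with a beige liner covering its floor and beige label cards on two sides (the cards' holders stand 15 mm out from the walls along x): the place of the beige tape. Fast to the table. Origin at the centre of its underside; inner floor 6 mm above that; x and y along its sides, z up.
- bin_blue: the same white bin, 130 x 130 x 32 mm, walls 4 mm (inside 122 x 122 mm), with a blue liner and blue label cards: the place of the blue tape. Fast to the table. Origin at the centre of its underside; inner floor 6 mm above that; x and y along its sides, z up.
- dish: rectangular stainless steel instrument dish, open on top, 110 mm along its x, 200 mm along its y, 24 mm high, sheet 3 mm (inside 104 x 194 mm), with a rim 6 mm wide around its top: the place of the scissors. Fast to the table. Origin at the centre of its underside; inner floor 3 mm above that; z up.
- tub: round yellow plastic waste tub, open on top, 65 mm high, outside diameter 147 mm at the rim and 116 mm at the foot, wall 3 mm, inside diameter 134 mm at the mouth: for rubbish. Fast to the table. Origin at the centre of its underside; inner floor 4 mm above that.
- mug_mid (a point): bystander: white lidded enamel mug, 93 mm in diameter, 131 mm high with its lid knob, handle along its +y reaching 79 mm from the axis, 550 g. This point is on its axis 50 mm above the table.
- pump_mid (a point): bystander: white soap pump bottle, 52 x 78 mm (x by y), 182 mm high, its spout pointing along its -x and reaching 41 mm from the axis, 450 g. This point is at the middle of its body, 62.5 mm above the table.
Things that resemble listed ones, but are neither listed nor needed, are in the scene too. What is shaped like the part that bears core_center but pink or red is not meant.

How it is judged (in metres and radians):
At the end, for the whole second after the job is handed in: Each roll stands on its end (tilt under 0.12 rad) on the floor of the bin of its own colour; the scissors lie flat (within 0.1 rad) on the floor of the dish; the core is down inside the tub, its centre within 52 mm of the axis and below 55 mm; all are at rest (x of roll_beige_center in the frame of bin_beige between -0.037 and 0.037 m and y of roll_beige_center in the frame of bin_beige between -0.037 and 0.037 m and z of roll_beige_center in the frame of bin_beige between 0.025 and 0.037 m and angle between each of roll_beige_center, roll_blue_center's own z axis and vertical below 0.12 rad and linear speed of each of roll_beige, roll_blue, scissors, core below 0.02 m/s and angular speed of each of roll_beige, roll_blue, scissors, core below 0.2 rad/s and x of roll_blue_center in the frame of bin_blue between -0.037 and 0.037 m and y of roll_blue_center in the frame of bin_blue between -0.037 and 0.037 m and z of roll_blue_center in the frame of bin_blue between 0.025 and 0.037 m and x of scissors_center in the frame of dish between -0.045 and 0.045 m and y of scissors_center in the frame of dish between -0.07 and 0.07 m and z of scissors_center in the frame of dish between 0.003 and 0.015 m and angle between the z axis of scissors_center and the z axis of dish, either way round below 0.1 rad and horizontal distance between core_center and tub below 0.052 m and z of core_center in the frame of tub between 0.01 and 0.055 m); the robot touches nothing.
It fails at once if the mug is shifted by more than 20 mm or tipped (distance of mug_mid from where it was at the start of the episode above 0.02 m or angle between mug_mid's own z axis and vertical above 0.25 rad).
It fails at once if the soap pump bottle is shifted by more than 20 mm or tipped (distance of pump_mid from where it was at the start of the episode above 0.02 m or angle between pump_mid's own z axis and vertical above 0.25 rad).
It also fails if it takes over 112 s, if anything falls off the work surface, if the arm or the gripper's body presses on something with over 40 N, if the wrist force passes 120 N, or if a joint passes its speed limit or range.

## Working session

There is one attempt and no reset: what is moved stays moved. The work goes in short steps, Python scripts to look and compute and a tool call to move; the robot and the scene stay as the last step left them, time stands still between calls to the robot, and variables do not carry over. Pictures are saved under pics/ and viewed, at most 14 in all, crops included, and the job is handed in when it is done.

Besides the shell and the picture viewer there is one more tool, called after "Emit:" by a JSON object that holds its "fn" and its "kwargs". step_arm: Moves the arm, as the interface text tells. Its arguments: {"type":"object","properties":{"rows":{"type":"array"},"fingers":{"type":"number"},"squeeze":{"type":"number"}},"required":["rows"]}

```bash
ls; mkdir -p pics
python3 - <<'E'
from bench import r,snapshot,get_calibration
import cv2
for n in("top","side"):
    print(n,get_calibration(n)); cv2.imwrite(f"pics/{n}0.png",snapshot(n))
s=r.sense();print(s)
E
```

```text
pics
top {'fovy': 56.53395155761704, 'cx': 316.4438891804935, 'cy': 198.62251825333496, 'eye': array([ 364.24908688,   -6.73174856, 1062.94008036]), 'orientation': array([ 12.9124073 ,   0.21535587, -90.12737182])}
side {'fovy': 49.157562900777975, 'cx': 311.8346581753458, 'cy': 200.65128961843394, 'eye': array([-168.36041552,  715.34520346,  827.5811859 ]), 'orientation': array([  54.42843434,    0.40256725, -133.0906628 ])}
{'time': 0.1, 'joint_pos': array([-7.06706560e+01,  7.51156145e+00,  8.53231922e+01, -1.08087289e-03,
        8.72612312e+01, -4.89483397e+00]), 'qd': array([-0.03822922, -0.09491077, -0.00434417, -0.01601588, -0.034161  ,
       -0.03948991]), 'joint_efforts': array([ 5.43287624e-04, -5.70950103e+01, -5.01943016e+01, -3.57442912e-05,
        8.11624748e-03, -2.99021292e-05]), 'tool_pos': array([ 246.0240682 , -546.71900202,  241.33971441]), 'tcp_rot': array([-1.79904273e+02, -7.11448976e-03,  2.42242245e+01]), 'ft_force': array([-0.09893137, -0.01971551,  0.15489643]), 'wrist_torque': array([-0.02607556,  0.01266055,  0.04965713]), 'grip_force': 0.0, 'finger_gap': 85.53522120640488}
```

View pics/top0.png

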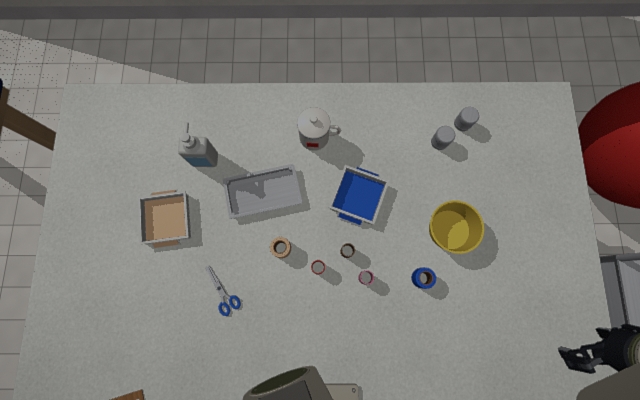

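View pics/side0.png

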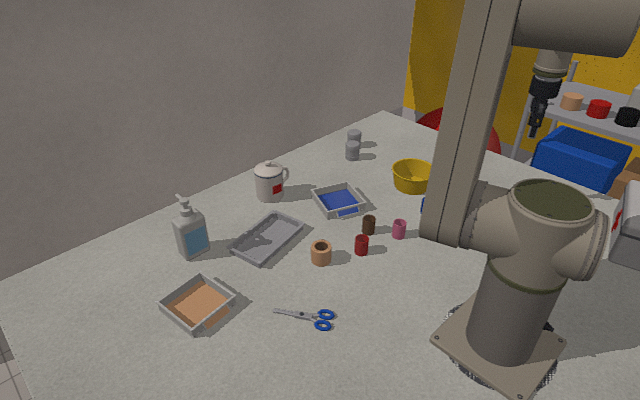

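Top view: beige roll (281,247), blue roll (424,278), scissors (225,290, loops at the lower right), beige bin (165,218), dish (264,192), blue bin (360,195), tub (456,227), mug (314,128), pump (198,150).
Core candidates: brown tube (348,250), red tube (318,267) and pink tube (366,278). The side view shows brown at (369,225), so the core is (348,250). I'll check this in a crop.

```bash
cat > h.py <<'E'
import numpy as np,cv2
from scipy.spatial.transform import Rotation as R
from bench import r,snapshot,get_calibration
def cam(n):
    c=get_calibration(n);f=200/np.tan(np.radians(c['fovy']/2))
    return c,f,R.from_euler('xyz',c['orientation'],degrees=True).as_matrix()
def ray(n,uv,z):
    c,f,M=cam(n);d=M@np.array([(uv[0]-c['cx'])/f,-(uv[1]-c['cy'])/f,-1]);e=c['eye']
    return (e+d*(z-e[2])/d[2])[:2].round(1)
def proj(n,p):
    c,f,M=cam(n);q=M.T@(np.array(p)-c['eye']);return np.array([c['cx']-f*q[0]/q[2],c['cy']+f*q[1]/q[2]]).round(1)
def tool(p):
    "shift in tool axes from present pose to world point p"
    s=r.sense();T=R.from_euler('xyz',s['tcp_rot'],degrees=True).as_matrix()
    return (T.T@(np.array(p)-s['tool_pos'])).round(1)
E
python3 - <<'E'
from h import *
im=cv2.imread('pics/top0.png')
cv2.imwrite('pics/crop0.png',cv2.resize(im[225:325,195:445],None,fx=3.2,fy=3.2,interpolation=cv2.INTER_CUBIC))
hsv=cv2.cvtColor(im,cv2.COLOR_BGR2HSV)
def blobs(lo,hi,nm):
    m=cv2.inRange(hsv,lo,hi)
    n,l,st,c=cv2.connectedComponentsWithStats(m)
    for i in range(1,n):
        if st[i,4]>25 and 150<c[i][1]<340 and c[i][0]>110 and c[i][0]<520: 
            cs,_=cv2.findContours((l==i).astype(np.uint8),cv2.RETR_EXTERNAL,cv2.CHAIN_APPROX_NONE)
            b=cv2.minAreaRect(cs[0]);print(nm,st[i],c[i].round(1),np.round(b[0],1),np.round(b[1],1),round(b[2],1))
blobs((100,120,50),(130,255,255),'blue')
blobs((5,70,100),(20,200,255),'beige')
blobs((22,120,80),(35,255,255),'yel')
blobs((0,60,15),(22,255,110),'brown')
E
```

```text
blue [357 167  21   9  32] [367.  171.3] [366.9 171.3] [21.5  1.5] 20.0
blue [ 333  171   51   50 1595] [358.3 195.2] [358.2 195.1] [41.8 38.6] 20.2
blue [339 213  23  12 108] [349.9 218.5] [349.6 218.5] [23.8  4.4] 20.6
blue [412 268  24  21 242] [422.3 277.8] [423.5 278. ] [20. 23.] 90.0
blue [229 296  11  13  83] [234.1 302. ] [234. 302.] [12. 10.] 90.0
blue [219 302  11  14  81] [224.  308.9] [224.  308.5] [10. 13.] 0.0
beige [152 190  23   5  41] [162.8 192. ] [163. 192.] [ 1.7 22.3] 81.9
beige [ 145  196   41   45 1531] [164.4 218.1] [164.1 218. ] [39.1 41.8] 82.2
beige [270 237  20  20 193] [280.  246.7] [279.5 246.5] [19. 19.] 90.0
beige [153 240  25   8 107] [165.1 243.4] [165.1 243.3] [ 4.4 24. ] 81.9
yel [ 429  201   55   53 2222] [456.4 226.9] [456.9 226.7] [55.  50.5] 26.6
brown [153 240  25   8 108] [165.2 243.3] [165.1 243.3] [ 4.5 24.2] 82.2
brown [273 240  13  14  52] [277.6 244.6] [278.2 245.8] [10.1 13. ] 29.1
brown [278 242  13  16  29] [286.6 252.1] [286.1 251.4] [ 6.5 18.6] 36.3
brown [341 243  14  15  61] [347.8 249.7] [347.3 250.1] [13.  13.9] 63.4
brown [423 272  10  13  69] [428.1 277.8] [427.5 278. ] [12.  9.] 90.0
```

View pics/crop0.png

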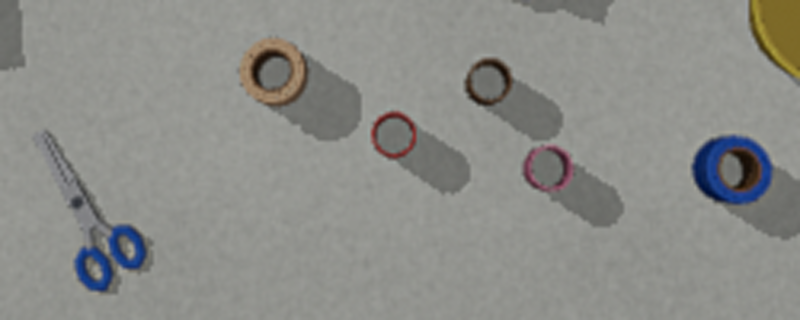

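The crop confirms it: brown tube at (348,250) is the core, red (318,267) and pink (366,278) are decoys. Scissors tip is at (208,266) and the pivot at (219,288).

Run:
```python
from h import *
im=cv2.imread('pics/top0.png');side=cv2.imread('pics/side0.png')
P=lambda k,uv,z:print(k,ray('top',uv,z))
P('beige roll',(280.9,246.9),50);P('core',(347.8,250),50);P('blue roll',(426,277.8),50)
P('red',(318.2,267),50);P('pink',(366,277.7),50)
t=ray('top',(208.1,266.3),5);l=ray('top',(229.1,305.4),5);d=(t-l)/np.linalg.norm(t-l)
print('sciss tip',t,'loops',l,'len',np.linalg.norm(t-l),'c',t-75*d,'dir',np.degrees(np.arctan2(d[1],d[0])))
P('bin beige',(164.3,218.1),6);P('bin blue',(358.2,195.1),6)
P('tub rim',(456.7,226.8),65)
# dish corners (rough) from picture
for c in((224,183),(297,166),(304,204),(232,219)):P('dish',c,24)
P('mug',(314,122),115);P('pump',(197,142),125)
# side check
for k,uv,z in(('beige',(320,245),50),('core',(369,218),50)):print('side',k,ray('side',uv,z))
print(r.sense()['tool_pos'])
```

```text
beige roll [462.3  93.3]
core [453.5 -88. ]
blue roll [ 379.4 -294.5]
red [408.4  -7.7]
pink [ 380.  -134.9]
sciss tip [413. 301.] loops [307.4 236.7] len 123.63595755280907 c [348.94096607 261.99435718] dir 31.337298421886807
bin beige [550.3 435.8]
bin blue [ 616.7 -125.3]
tub rim [ 513.8 -382.3]
dish [649.7 264.3]
dish [700.5  53.3]
dish [586.8  32.2]
dish [544. 236.]
mug [797.3   2.6]
pump [736.2 316.6]
side beige [465.3 100.2]
side core [452.3 -84.1]
[ 246.0240682  -546.71900202  241.33971441]
```

Emit:
{"fn": "step_arm", "kwargs": {"rows": [[[50,-40,10],0],[[90,-70,40],0],[[135,-105,70],0],[[180,-140,90],0],[[225,-177,110],0],[[225,-177,120],0],[[225,-177,120],0],[[225,-177,120],0]], "fingers": 1, "squeeze": 40}}

```text
time: 0.9
tool_pos: [378.4, -291.3, 120.7]
tcp_rot: [-179.8, 0.1, 24.4]
ft_force: [-0.2, -0.9, -0.5]
finger_gap: 85.5
grip_force: 0.0
```

Run:
```python
from h import *
a=snapshot('side');b=snapshot('top')
print(r.sense()['tool_pos'],r.sense()['tcp_rot'],tool((379,-293,33)))
o=np.vstack([cv2.resize(a[150:300,350:500],(500,500))]);p=cv2.resize(b[200:350,350:500],(500,500))
cv2.imwrite('pics/c1.png',cv2.resize(np.hstack([o,p]),(800,400)))
```

```text
[ 378.77596405 -294.33552501  122.89456057] [1.79946092e+02 1.55553172e-02 2.42521827e+01] [ 0.8 -1.2 89.9]
```

View pics/c1.png

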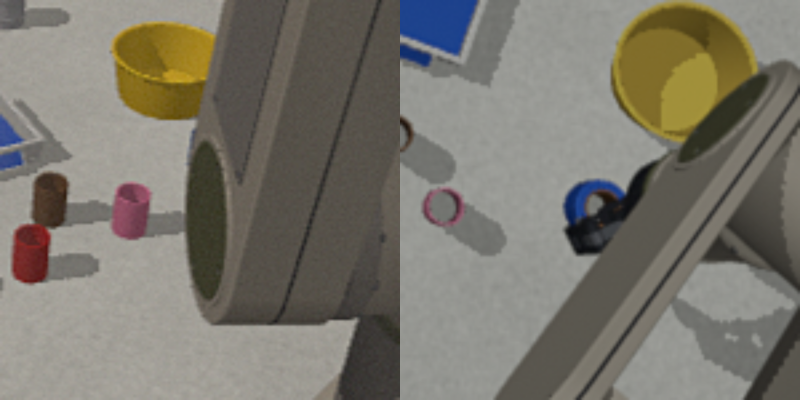

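The gripper hovers over the blue roll (top view about (424,278)), with the left finger just outside its lower-left edge. I'll descend.

Emit:
{"fn": "step_arm", "kwargs": {"rows": [[[0,0,30],0],[[1,-1,60],0],[[1,-1,80],0],[[1,-1,90],0],[[1,-1,90],0],[[1,-1,90],0]]}}

```text
time: 1.6
tool_pos: [379.7, -293.5, 33.6]
tcp_rot: [179.9, -0.0, 24.2]
ft_force: [-0.5, -0.1, 0.3]
finger_gap: 85.2
grip_force: 0.0
```

Emit:
{"fn": "step_arm", "kwargs": {"rows": [[[0,0,0],0],[[0,0,0],0],[[0,0,0],0],[[0,0,0],0],[[0,0,0],0],[[0,0,0],0],[[0,0,0],0],[[0,0,0],0]], "fingers": 0}}

```text
time: 2.4
tool_pos: [380.1, -293.0, 33.7]
tcp_rot: [179.9, -0.0, 24.2]
ft_force: [-1.5, -0.1, 5.7]
finger_gap: 54.0
grip_force: 42.4
```

Emit:
{"fn": "step_arm", "kwargs": {"rows": [[[0,0,-30],0],[[20,-4,-60],0],[[60,-12,-75],0],[[105,-20,-75],0],[[150,-29,-75],0],[[195,-38,-75],0],[[240,-47,-75],0],[[270,-53,-75],0],[[285,-56,-70],0],[[285,-56,-60],0],[[285,-56,-60],0],[[285,-56,-60],0]]}}

```text
time: 3.6
tool_pos: [614.8, -124.6, 91.5]
tcp_rot: [-179.9, 0.1, 24.2]
ft_force: [-0.2, -0.8, 0.3]
finger_gap: 54.4
grip_force: 42.7
```

Run:
```python
from h import *
a=snapshot('side');b=snapshot('top')
print(r.sense()['tool_pos'],r.sense()['finger_gap'],tool((617,-125,39)))
cv2.imwrite('pics/c2.png',cv2.resize(np.hstack([a[150:270,280:400],b[130:250,290:410]]),(800,400)))
```

```text
[ 615.54347662 -124.95770403   92.50998601] 53.8558940613528 [ 1.3  0.6 53.5]
```

View pics/c2.png

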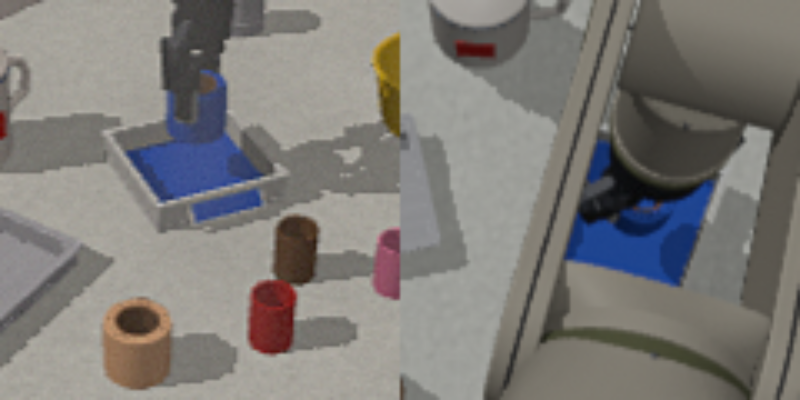

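The blue roll hangs upright over the blue bin (side crop (195,105)). I'll lower it.

Emit:
{"fn": "step_arm", "kwargs": {"rows": [[[1,0,25],0],[[1,0,40],0],[[1,0,48],0],[[1,0,51],0],[[1,0,53],0],[[1,0,53],0],[[1,0,53],0],[[1,0,53],0]]}}

```text
time: 4.5
tool_pos: [617.5, -123.8, 39.8]
tcp_rot: [180.0, -0.0, 24.2]
ft_force: [0.6, 0.3, -0.3]
finger_gap: 53.9
grip_force: 42.7
```

Emit:
{"fn": "step_arm", "kwargs": {"rows": [[[0,0,0],0],[[0,0,0],0],[[0,0,0],0],[[0,0,0],0],[[0,0,0],0],[[0,0,0],0]], "fingers": 0.84}}

```text
time: 5.1
tool_pos: [617.1, -123.7, 39.3]
tcp_rot: [-180.0, 0.0, 24.2]
ft_force: [0.3, 0.5, -0.3]
finger_gap: 71.9
grip_force: 0.0
```

Emit:
{"fn": "step_arm", "kwargs": {"rows": [[[0,0,-25],0],[[0,0,-55],0],[[-15,-11,-75],0],[[-45,-34,-80],0],[[-75,-56,-80],0],[[-105,-79,-80],0],[[-125,-94,-80],0],[[-134,-101,-75],0],[[-134,-101,-60],0],[[-134,-101,-60],0],[[-134,-101,-60],0]], "fingers": 0.75}}

```text
time: 6.2
tool_pos: [453.4, -86.5, 99.4]
tcp_rot: [-180.0, 0.0, 24.2]
ft_force: [0.9, -0.4, 0.3]
finger_gap: 63.6
grip_force: 0.0
```

Run:
```python
from h import *
a=snapshot('side')
print(r.sense()['tool_pos'],r.sense()['finger_gap'],tool((453,-87,33)))
cv2.imwrite('pics/c3.png',cv2.resize(a[130:290,280:440],(600,600)))
```

```text
[453.84434634 -86.69579833  99.82036714] 63.8508006910838 [-0.9 -0.1 66.8]
```

View pics/c3.png

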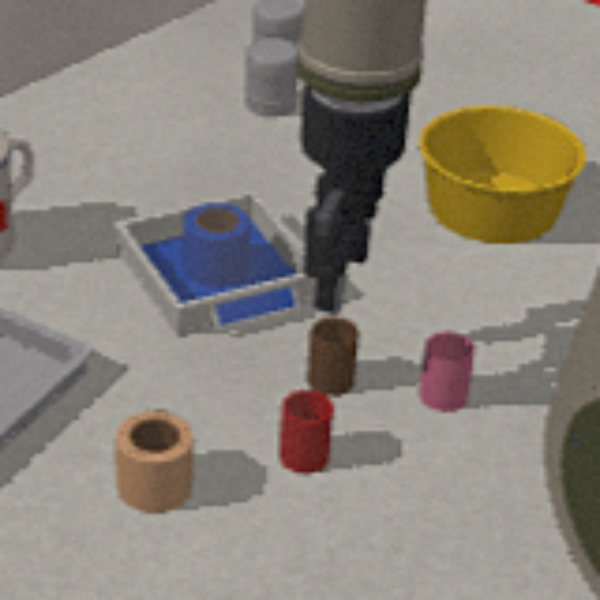

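The blue roll stands upright in its bin at (217,245), and the gripper is over the brown core at (332,355). I'll descend and grip lightly.

Emit:
{"fn": "step_arm", "kwargs": {"rows": [[[-1,0,25],0],[[-1,0,45],0],[[-1,0,60],0],[[-1,0,67],0],[[-1,0,67],0],[[-1,0,67],0]]}}

```text
time: 6.85
tool_pos: [453.3, -87.2, 33.2]
tcp_rot: [180.0, -0.0, 24.2]
ft_force: [0.1, -0.3, -0.0]
finger_gap: 63.8
grip_force: 0.0
```

Emit:
{"fn": "step_arm", "kwargs": {"rows": [[[0,0,0],0],[[0,0,0],0],[[0,0,0],0],[[0,0,0],0],[[0,0,0],0],[[0,0,0],0],[[0,0,0],0],[[0,0,0],0]], "fingers": 0, "squeeze": 20}}

```text
time: 7.65
tool_pos: [453.5, -87.2, 33.4]
tcp_rot: [179.9, -0.1, 24.2]
ft_force: [0.3, -0.2, 6.2]
finger_gap: 36.8
grip_force: 20.0
```

Emit:
{"fn": "step_arm", "kwargs": {"rows": [[[0,0,-40],0],[[0,0,-80],0],[[-6,28,-105],0],[[-15,70,-105],0],[[-25,112,-105],0],[[-34,154,-105],0],[[-44,196,-105],0],[[-53,238,-105],0],[[-61,275,-105],0],[[-65,294,-105],0],[[-65,294,-100],0],[[-65,294,-100],0]]}}

```text
time: 8.85
tool_pos: [513.2, -381.2, 130.9]
tcp_rot: [-179.9, 0.0, 24.2]
ft_force: [-0.7, 0.4, -0.5]
finger_gap: 37.0
grip_force: 20.5
```

Run:
```python
from h import *
a=snapshot('side');b=snapshot('top')
print(r.sense()['tool_pos'],r.sense()['finger_gap'],tool((514,-382,42)))
cv2.imwrite('pics/c4.png',cv2.resize(np.hstack([a[110:230,340:460],b[170:290,400:520]]),(800,400)))
```

```text
[ 513.57893554 -380.40522657  131.66447594] 36.46770994011832 [-0.2  1.8 89.7]
```

View pics/c4.png

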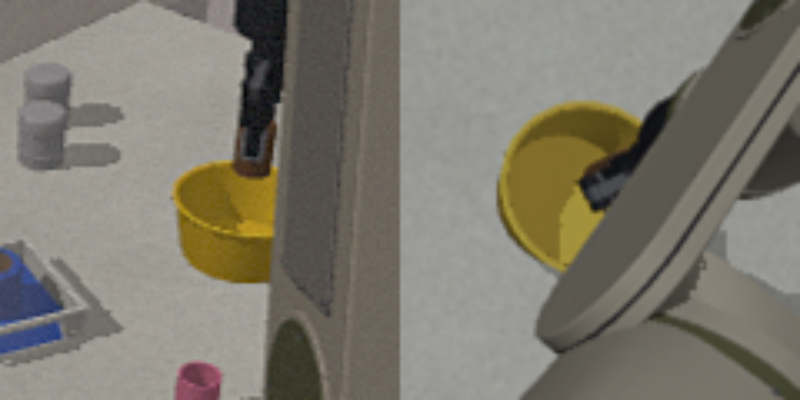

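The core is held over the tub mouth (side crop (255,150)). I'll lower it in and release.

Emit:
{"fn": "step_arm", "kwargs": {"rows": [[[0,1,30],0],[[0,1,55],0],[[0,1,75],0],[[0,1,87],0],[[0,1,91],0],[[0,1,91],0],[[0,1,91],0]]}}

```text
time: 9.65
tool_pos: [515.1, -383.1, 42.7]
tcp_rot: [179.9, -0.0, 24.2]
ft_force: [0.4, -0.4, -0.4]
finger_gap: 36.5
grip_force: 20.5
```

Emit:
{"fn": "step_arm", "kwargs": {"rows": [[[0,0,0],0],[[0,0,0],0],[[0,0,0],0],[[0,0,0],0],[[0,0,0],0],[[0,0,-10],0],[[0,0,-30],0],[[0,0,-60],0],[[0,0,-95],0],[[0,0,-100],0],[[0,0,-100],0]], "fingers": 0.62}}

```text
time: 10.75
tool_pos: [515.5, -383.7, 144.2]
tcp_rot: [179.8, -0.1, 24.2]
ft_force: [-0.4, -0.4, -0.5]
finger_gap: 53.1
grip_force: 0.0
```

Emit:
{"fn": "step_arm", "kwargs": {"rows": [[[10,-30,0],0],[[24,-74,0],0],[[39,-119,0],0],[[54,-165,0],0],[[69,-211,0],0],[[84,-258,0],0],[[99,-304,0],0],[[114,-350,10],0],[[128,-394,20],0],[[141,-434,30],0],[[149,-458,34],0],[[149,-458,34],0]], "fingers": 1}}

```text
time: 11.95
tool_pos: [459.8, 98.9, 104.9]
tcp_rot: [-179.9, 0.2, 24.4]
ft_force: [-0.1, -0.5, 1.3]
finger_gap: 85.7
grip_force: 0.0
```

Emit:
{"fn": "step_arm", "kwargs": {"rows": [[[0,0,0],0],[[0,0,0],0],[[0,0,0],0]]}}

```text
time: 12.25
tool_pos: [462.5, 95.1, 107.2]
tcp_rot: [180.0, 0.0, 24.1]
ft_force: [-0.2, -0.1, -0.0]
finger_gap: 85.3
grip_force: 0.0
```

Run:
```python
from h import *
a=snapshot('side');b=snapshot('top')
print(r.sense()['tool_pos'],r.sense()['finger_gap'],tool((463,96,33)))
cv2.imwrite('pics/c5.png',cv2.resize(np.hstack([a[160:280,260:380],b[190:310,220:340]]),(800,400)))
```

```text
[462.59477453  95.25046843 107.43781187] 85.51333190109457 [ 0.7 -0.5 74.4]
```

View pics/c5.png

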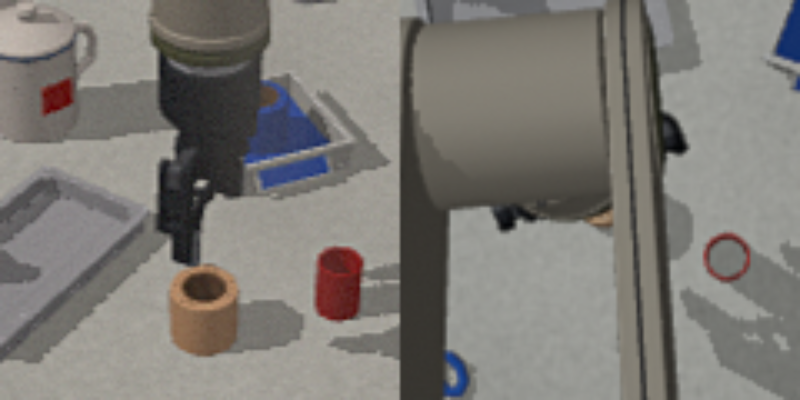

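The beige roll is at side crop (205,310), between and below the fingers, and the red tube is clear at (340,283). I'll descend.

Emit:
{"fn": "step_arm", "kwargs": {"rows": [[[1,0,25],0],[[1,0,45],0],[[1,0,62],0],[[1,0,72],0],[[1,0,74],0],[[1,0,74],0]]}}

```text
time: 12.95
tool_pos: [463.4, 96.3, 33.5]
tcp_rot: [-180.0, 0.0, 24.2]
ft_force: [0.5, 0.2, 0.6]
finger_gap: 85.4
grip_force: 0.0
```

Emit:
{"fn": "step_arm", "kwargs": {"rows": [[[0,0,0],0],[[0,0,0],0],[[0,0,0],0],[[0,0,0],0],[[0,0,0],0],[[0,0,0],0],[[0,0,0],0],[[0,0,0],0]], "fingers": 0, "squeeze": 40}}

```text
time: 13.75
tool_pos: [464.3, 96.7, 34.6]
tcp_rot: [180.0, -0.1, 24.2]
ft_force: [-1.0, -0.2, 5.5]
finger_gap: 54.2
grip_force: 42.6
```

Emit:
{"fn": "step_arm", "kwargs": {"rows": [[[0,0,-35],0],[[10,-12,-65],0],[[35,-44,-75],0],[[63,-79,-75],0],[[91,-114,-75],0],[[119,-150,-75],0],[[147,-185,-75],0],[[175,-220,-75],0],[[200,-251,-75],0],[[218,-274,-70],0],[[218,-274,-60],0],[[218,-274,-60],0]]}}

```text
time: 14.95
tool_pos: [548.2, 435.6, 90.8]
tcp_rot: [179.9, 0.2, 24.3]
ft_force: [-1.2, -0.7, -1.1]
finger_gap: 54.2
grip_force: 42.7
```

Emit:
{"fn": "step_arm", "kwargs": {"rows": [[[0,0,0],0],[[0,0,0],0],[[0,0,0],0]]}}

```text
time: 15.25
tool_pos: [550.0, 435.2, 94.2]
tcp_rot: [-180.0, -0.1, 24.2]
ft_force: [-0.1, -0.2, 0.7]
finger_gap: 54.3
grip_force: 42.7
```

Run:
```python
from h import *
a=snapshot('side')
print(r.sense()['tool_pos'],r.sense()['finger_gap'],tool((550,436,39)))
cv2.imwrite('pics/c6.png',cv2.resize(a[190:350,120:280],(480,480)))
```

```text
[550.0140166  435.29338179  94.14952689] 54.25563007002433 [ 0.2 -0.6 55.1]
```

View pics/c6.png

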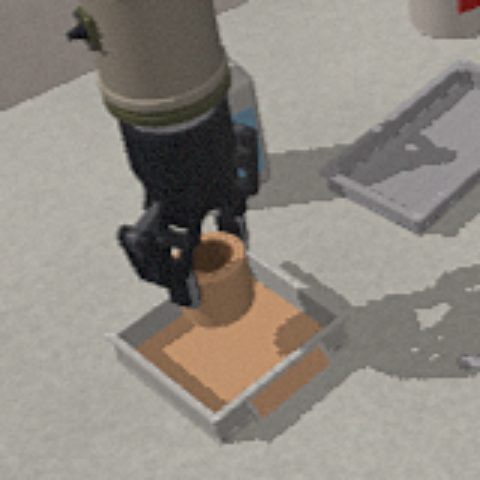

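The beige roll is held upright over the beige bin (crop (218,280)). I'll lower and release.

Emit:
{"fn": "step_arm", "kwargs": {"rows": [[[0,-1,25],0],[[0,-1,40],0],[[0,-1,49],0],[[0,-1,52],0],[[0,-1,54],0],[[0,-1,54],0],[[0,-1,54],0],[[0,-1,54],0]]}}

```text
time: 16.1
tool_pos: [549.7, 437.0, 40.7]
tcp_rot: [-180.0, -0.1, 24.2]
ft_force: [-1.8, -0.4, 4.2]
finger_gap: 54.1
grip_force: 43.2
```

Emit:
{"fn": "step_arm", "kwargs": {"rows": [[[0,0,0],0],[[0,0,0],0],[[0,0,0],0],[[0,0,0],0],[[0,0,0],0],[[0,0,0],0],[[0,0,-15],0],[[0,0,-40],0],[[0,0,-75],0],[[0,0,-80],0],[[0,0,-80],0]], "fingers": 0.84}}

```text
time: 17.2
tool_pos: [550.8, 437.9, 123.1]
tcp_rot: [-179.9, -0.3, 24.2]
ft_force: [-0.2, 0.1, -0.5]
finger_gap: 71.7
grip_force: 0.0
```

Emit:
{"fn": "step_arm", "kwargs": {"rows": [[[-25,8,0],0],[[-60,18,0],0],[[-100,30,0],0],[[-140,42,0],0],[[-180,54,10],-3],[[-215,65,20],-6],[[-240,72,35],-8],[[-255,77,50],-8],[[-255,77,50],-8],[[-255,77,50],-8]], "fingers": 0.55}}

```text
time: 18.2
tool_pos: [348.1, 261.9, 69.2]
tcp_rot: [-180.0, 0.0, 32.2]
ft_force: [0.3, 0.4, 0.4]
finger_gap: 46.9
grip_force: 0.0
```

Run:
```python
from h import *
a=snapshot('side');b=snapshot('top')
print(r.sense()['tool_pos'],r.sense()['tcp_rot'],r.sense()['finger_gap'],tool((349,262,14)))
cv2.imwrite('pics/c7.png',cv2.resize(np.hstack([a[250:370,240:360],b[240:360,160:280]]),(800,400)))
```

```text
[349.46545046 262.79178289  70.30545211] [ 1.79999276e+02 -1.03030826e-01  3.22203376e+01] 46.89790843598678 [-0.9  0.4 56.3]
```

View pics/c7.png

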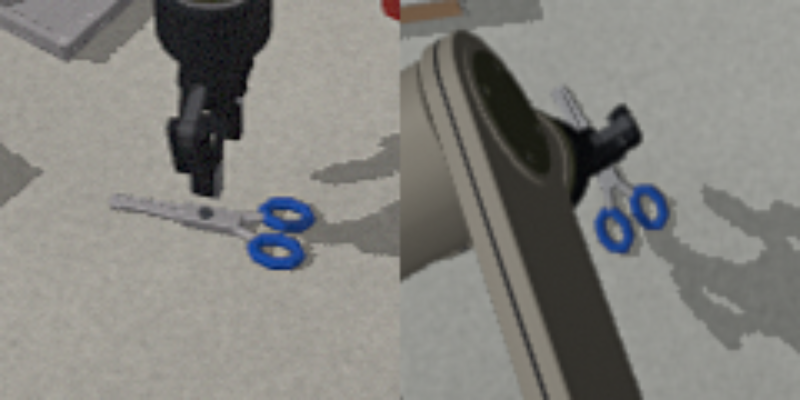

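The gripper straddles the scissors shank (side crop (210,212), pivot at (205,212)). I'll descend.

Emit:
{"fn": "step_arm", "kwargs": {"rows": [[[0,0,20],0],[[0,0,38],0],[[0,0,50],0],[[0,0,55],0],[[0,0,56],0],[[0,0,56],0],[[0,0,56],0]]}}

```text
time: 19.0
tool_pos: [348.9, 262.4, 14.1]
tcp_rot: [180.0, -0.1, 32.2]
ft_force: [0.5, -0.0, 0.1]
finger_gap: 47.1
grip_force: 0.0
```

Emit:
{"fn": "step_arm", "kwargs": {"rows": [[[0,0,0],0],[[0,0,0],0],[[0,0,0],0],[[0,0,0],0],[[0,0,0],0],[[0,0,0],0],[[0,0,0],0],[[0,0,0],0]], "fingers": 0}}

```text
time: 19.8
tool_pos: [348.7, 262.2, 13.9]
tcp_rot: [180.0, -0.1, 32.2]
ft_force: [-0.1, -0.1, 6.3]
finger_gap: 14.6
grip_force: 40.3
```

Emit:
{"fn": "step_arm", "kwargs": {"rows": [[[0,0,-30],0],[[0,0,-60],0],[[15,22,-80],-7],[[34,49,-85],-14],[[53,77,-85],-22],[[72,104,-85],-30],[[91,132,-85],-38],[[110,159,-85],-46],[[130,188,-85],-54],[[148,214,-85],-62],[[162,235,-80],-68],[[167,243,-75],-70]]}}

```text
time: 21.0
tool_pos: [621.1, 143.9, 88.0]
tcp_rot: [180.0, 0.0, 102.4]
ft_force: [-0.9, 0.5, 0.0]
finger_gap: 14.5
grip_force: 39.6
```

Emit:
{"fn": "step_arm", "kwargs": {"rows": [[[0,0,0],0],[[0,0,0],0],[[0,0,0],0],[[0,0,0],0]]}}

```text
time: 21.4
tool_pos: [618.6, 146.0, 88.6]
tcp_rot: [180.0, -0.0, 102.2]
ft_force: [0.2, 0.1, 0.0]
finger_gap: 14.4
grip_force: 39.6
```

Run:
```python
from h import *
a=snapshot('side');b=snapshot('top')
print(r.sense()['tool_pos'],r.sense()['tcp_rot'],r.sense()['finger_gap'],tool((620,146.5,17)))
cv2.imwrite('pics/c8.png',cv2.resize(np.hstack([a[170:290,210:330],b[130:250,205:325]]),(800,400)))
```

```text
[618.81951356 145.87841189  88.72499983] [ 1.79972046e+02 -1.61586398e-03  1.02240424e+02] 14.623568347876498 [ 0.4  1.3 71.7]
```

View pics/c8.png

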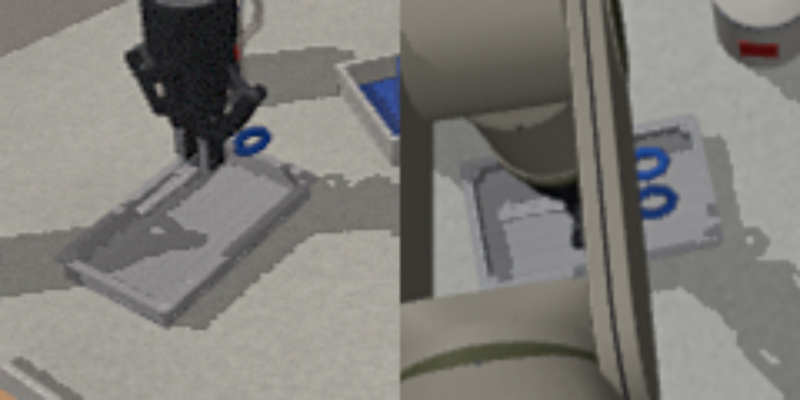

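The scissors are held level over the dish and aligned with its long side; loops at top crop (655,185). I'll lower and release.

Emit:
{"fn": "step_arm", "kwargs": {"rows": [[[0,1,25],0],[[0,1,45],0],[[0,1,60],0],[[0,1,67],0],[[0,1,70],0],[[0,1,71],0],[[0,1,71],0],[[0,1,71],0]]}}

```text
time: 22.3
tool_pos: [620.8, 145.8, 18.4]
tcp_rot: [179.9, 0.0, 102.2]
ft_force: [0.5, -0.1, -0.8]
finger_gap: 14.5
grip_force: 39.6
```

Emit:
{"fn": "step_arm", "kwargs": {"rows": [[[0,0,0],0],[[0,0,0],0],[[0,0,0],0],[[0,0,0],0],[[0,0,0],0],[[0,0,-15],0],[[0,0,-45],0],[[0,0,-90],0],[[0,0,-120],0],[[0,0,-120],0]], "fingers": 0.45}}

```text
time: 23.3
tool_pos: [624.1, 146.3, 145.6]
tcp_rot: [179.3, 0.0, 102.2]
ft_force: [0.7, -0.3, 0.9]
finger_gap: 38.2
grip_force: 0.0
```

Emit:
{"fn": "step_arm", "kwargs": {"rows": [[[-20,-40,-10],0],[[-35,-80,-20],0],[[-50,-120,-30],0],[[-65,-160,-40],0],[[-80,-190,-40],0],[[-80,-210,-40],0],[[-80,-210,-40],0],[[-80,-210,-40],0]]}}

```text
time: 24.1
tool_pos: [432.1, 23.0, 177.8]
tcp_rot: [179.9, 0.0, 102.2]
ft_force: [-0.3, -0.0, 0.7]
finger_gap: 38.7
grip_force: 0.0
```

Run:
```python
from h import *
a=snapshot('side');b=snapshot('top')
print(r.sense()['tool_pos'])
cv2.imwrite('pics/c9.png',np.vstack([cv2.resize(a[140:340,150:450],(450,300)),cv2.resize(b[110:310,130:430],(450,300))]))
cv2.imwrite('pics/c10.png',b)
```

```text
[432.52467837  23.26452949 177.59484311]
```

View pics/c9.png

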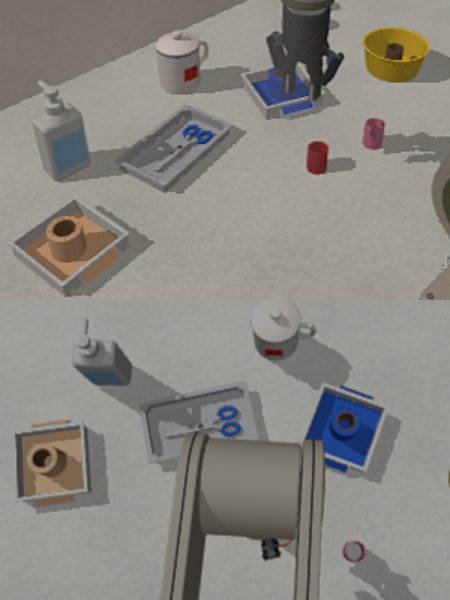

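View pics/c10.png

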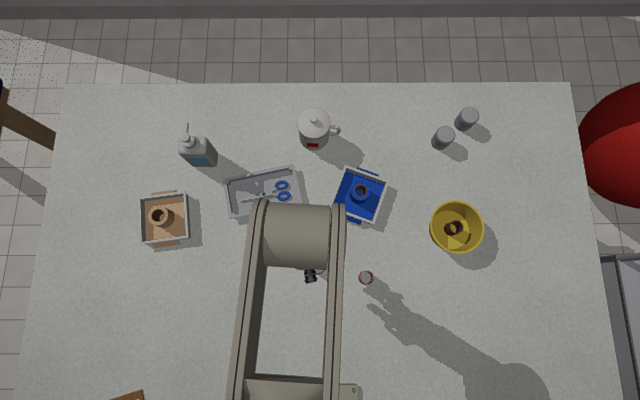

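All five items look placed: beige roll (158,217), blue roll (361,190), scissors flat in the dish (265,193), core in the tub (453,228). Mug and pump are unmoved. I'll check the offsets.

Run:
```python
from h import *
im=cv2.imread('pics/c10.png');hsv=cv2.cvtColor(im,cv2.COLOR_BGR2HSV)
print('beige',ray('top',(158.3,216.3),56),'blue',ray('top',(361,190.3),56),'core',ray('top',(453.3,228),54))
print('expected px',proj('top',(550,437,56)),proj('top',(617,-124,56)),proj('top',(514,-382,54)))
# bin centres from rim corners at z=32 (white walls): liner+wall bounding via non-table edges
m=cv2.inRange(hsv,(5,60,60),(20,220,255));cs,_=cv2.findContours(m[190:250,140:195],cv2.RETR_EXTERNAL,cv2.CHAIN_APPROX_NONE)
c=max(cs,key=cv2.contourArea)
print(np.round(cv2.minAreaRect(c)[0],1)+[140,190])
print(r.sense()['time'],np.abs(r.sense()['qd']).max())
```

```text
beige [546.5 431.9] blue [ 618.6 -127.8] core [ 512.1 -376.8]
expected px [156.6 215.1] [359.6 190.8] [455.1 227.3]
[164.2 218. ]
24.2 0.7578397771103164
```

```bash
python3 -c "
from bench import r
print(r.hand_in())"
```

```text
the job is handed in; nothing more can be done
None
```

I sorted everything and handed the job in at about 24 s; the hand-in returned no verdict. In the last pictures both rolls stand in their own-colour bins, the scissors lie flat in the dish, the core is in the tub, and the mug and pump look unmoved.

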